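Tip the pumpkin out of its barrow into the basket

ROBOT

A 7-joint arm with a two-finger parallel gripper is mounted at the origin on the work surface. World frame = base frame: x ahead of the robot, y to its left, z up, the work surface at z = 0. Lengths are in m, angles in degrees, forces in N, time in s.
With the tool pointing down it reaches from about 0.425 to 0.875 m from the base axis. Payload 4.7 kg.
Tool frame: the origin (TCP) lies between the finger pads; the fingertips stand 14 mm ahead of it and the grasp point (between the pads) lies 5 mm behind it (env.tip_reach is the distance from the TCP to the fingertips, in m); z points along the fingers, y is the direction in which the jaws open and shut (so a half turn about z gives the same grasp; the last joint's range is limited). The gripper opens to 87 mm and grips with 3 to 60 N. Pads are 19 mm wide; open, the fingers measure 117 mm over their backs; the gripper's body (75 mm by 190 mm) begins 51 mm behind the grasp point.
Start: joints at [67.328, 18.392, -4.016, 83.108, 1.295, 78.541, -3.26], TCP at [0.259, -0.596, 0.237] pointing down, gripper open.
Joint ranges: [-163.93, 163.93], [-17.29, 119.83], [-79.2, 71.16], [3.27, 140.29], [-89.18, 269.18], [5.43, 117.66], [-154.24, 154.24]. Speed limits (degrees/s): [147.25, 147.25, 180, 180, 180, 180, 180].

INTERFACE

Orientations are given as [roll, pitch, yaw] about the fixed x, y, z axes, in that order (R = Rz(yaw) Ry(pitch) Rx(roll)).
In Python, from cell import env gives the robot as it stands. The module is installed in compiled form; this text tells all that it offers.
- The arm moves only by the shell command python3 -m pendant 'ROWS' [FORCE]. ROWS is JSON, a list of rows, each an object of numbers: "rx", "ry", "rz": the turn, a rotation vector about the tool's x, y, z in degrees; "tx", "ty", "tz": the shift along the tool's x, y, z in mm; "jaw": the finger opening in mm, from 0 to 87. In form: [{"rx": .., "ry": .., "rz": .., "tx": .., "ty": .., "tz": .., "jaw": ..}, ...]. A call has 1 to 20 rows; each row shifts and turns the commanded pose from where the row before left it, along the tool's axes as they then stand; what a row does not reach is not made up. A row lasts 1/12 s, in which the tool goes at most 41.7 mm and 7.16 degrees, less where a joint would pass 70% of its speed; a pose out of reach is approached as far as the arm can. A call with a gripper value outside its range is refused whole. The fingers move at their own pace and stop on an object; FORCE is the grip in N (left out, the last holds). Time passes only in rows, so rows that do not move let the fingers close. It gives the time, the measured TCP pose, the force and the opening at its end, in the units of the state.
- env.get_obs(): the state, without advancing time (a new reading comes with each control period).
- env.read_camera(name): name is "scene" or "top" or "wrist"; returns a dict with "img" (480x640x3 uint8, red, green, blue), "range_z" (480x640 float32, m along the optical axis (not along the pixel's ray), 0 where there is no reading), "vertical_fov" (degrees; the focal length in pixels is half the picture's height over the tangent of half this angle, whatever the lens; pixels are square), "cx", "cy" (the principal point, pixels), "distortion" ([k1, k2, p1, p2, k3] as OpenCV has them; the pictures are not rectified), "world_to_cam" (4x4, takes a point from world to camera coordinates). Camera axes: x right, y up, looking along -z (the intrinsics and any distortion apply to the point x, -y, -z); pixel columns grow to the right and rows downward; lengths in m; the calibration is good to about 2 mm. A picture is of the moment at which its call begins.
- env.sign_off(): hands the job in, once; it reports no verdict.
The state is a dict: "time_s": time; "qpos": joint angles; "joint_velocities": joint speeds; "effort": joint torques, N m; "tool_pos": TCP position; "tool_rot": TCP orientation; "force": force on the tool from outside, world axes, zero at the start; "wrist_torque": the same for the moment, N m; "grip_width": finger opening in m.
Only numpy, scipy, OpenCV 4.12 (cv2) and the standard library are available. Lean on these libraries where they do the work, as an engineer would, in place of code of your own. Each camera call takes 0.05 s, during which the arm holds its last target.

TASK

A customer has chosen the pumpkin. Lift the blue barrow by its handle so that it tips forward over its wheel and the pumpkin rolls out into the teal basket in front of it, then lower the barrow gently back down onto its legs and let go. Leave the red barrow alone.

Things in the scene. Friction and masses are not known exactly. Their poses are not given: they have to be found in the camera images.
- blue_barrow: Blue tray on one wheel, hinged at its axle on a fixed stand. Origin: axle middle, 60 mm above table. At rest x level forward to the spout, y left along the axle, z up. Handle: black round bar 16 mm thick along y, 105 mm clear between shafts, centre x -235, z +80 mm; pinch it from above, fingers fore and aft; it may turn in the grip. Lifting it (about 5 N) turns the barrow about +y: 0 rest, stop 63 deg; it falls back if let go.
- pumpkin: A ribbed orange pumpkin 100 mm across, 64 mm high plus a 7 mm stem, about 0.5 kg, lying in the blue barrow's tray. It rolls out over the spout by itself once the barrow is tipped 25 to 40 degrees. Origin: centre of its underside; z up through the stem.
- teal_basket: An open teal plastic basket fixed in front of the blue barrow's spout, 200 mm (x, away from the barrow) by 180 mm; wall by the barrow 45 mm high, the others 90 mm, all 5 mm thick, floor 6 mm. Origin: on the table, at the foot of the middle of the 45 mm wall; the basket reaches from x 0 to +200 mm, y -90 to +90 mm.
- red_barrow: A second barrow, same make and axes but red, with a green cabbage in it and a white basket before it: a bystander, to stay on its legs. Both trays reach from x -124 to +52 mm and are 132 mm wide; rear wall's top edge at z +110 mm. The two barrows may stand either way round, left or right.
Mind the look-alikes: they are no part of the job. Leave any black or purple look-alike of the pumpkin alone.

How it is judged:
By the outcome, as a careful person would: the job done as asked, in the order asked, and still so for the second after the job is handed in, with the robot touching nothing.
It also fails if it takes over 48 s, if anything falls off the work surface, if the arm or the gripper's body presses on something with over 40 N, if the wrist force passes 120 N, or if a joint passes its speed limit or range.

## Working session

There is one attempt and no reset: what is moved stays moved. The work goes in short steps, Python scripts to look and compute and a shell command to move; the robot and the scene stay as the last step left them, time stands still between calls to the robot, and variables do not carry over. Pictures are saved under pics/ and viewed, and the job is handed in when it is done.

```bash
mkdir -p pics
cat > h.py <<'E'
import numpy as np, cv2, pickle
from cell import env
def grab(n):
    c=env.read_camera(n); pickle.dump(c,open(f'/tmp/{n}.pkl','wb'))
    return c
def load(n): return pickle.load(open(f'/tmp/{n}.pkl','rb'))
def K(c):
    f=240/np.tan(np.radians(c['vertical_fov'])/2)
    return np.array([[f,0,c['cx']],[0,f,c['cy']],[0,0,1.]])
def world(c,u,v,z=None):
    if z is None:
        p=c['range_z'][int(v)-1:int(v)+2,int(u)-1:int(u)+2]; z=np.median(p)
    n=cv2.undistortPoints(np.array([[[u,v]]],float),K(c),np.array(c['distortion'],float))[0,0]
    p=np.array([n[0]*z,-n[1]*z,-z,1])
    return (np.linalg.inv(c['world_to_cam'])@p)[:3]
def proj(c,P):
    p=(np.array(c['world_to_cam'])@np.append(P,1))[:3]
    q=np.array([[p[0],-p[1],-p[2]]])
    return cv2.projectPoints(q,np.zeros(3),np.zeros(3),K(c),np.array(c['distortion'],float))[0][0,0]
E
python3 - <<'E'
from h import *
for n in ['scene','top']:
    c=grab(n); cv2.imwrite(f'pics/{n}0.png',c['img'][:,:,::-1]); print(n,c['vertical_fov'],c['distortion'],np.linalg.inv(c['world_to_cam'])[:3,3])
print(env.get_obs())
E
```

```text
scene 52.087180071861155 [0.00983124 0.         0.         0.         0.        ] [0.8991017  0.55183393 0.86902466]
top 51.52159588220944 [-0.01988087  0.          0.          0.          0.        ] [0.36060451 0.08031835 1.20657895]
{'time_s': 0.1, 'qpos': array([67.32548758, 18.43502779, -4.01334555, 83.16920379,  1.29533463,
       78.54161593, -3.26111423]), 'joint_velocities': array([-0.01102783, -0.14126365,  0.0661859 , -0.16218943, -0.02583964,
       -0.04379403, -0.06981257]), 'effort': array([-4.43778554e-04, -4.92571199e+01, -4.05694647e-01, -3.13398707e+01,
       -6.41146721e-02,  3.95422324e-02,  5.47267950e-05]), 'tool_pos': array([ 0.2587417 , -0.59575281,  0.23555682]), 'tool_rot': array([-1.79899397e+02,  6.58966462e-03,  2.34810196e+01]), 'force': array([ 0.35407488,  0.31652935, -0.39191446]), 'wrist_torque': array([-0.0592213 ,  0.00750997,  0.0010563 ]), 'grip_width': 0.0867645109921837}
```

View pics/scene0.png

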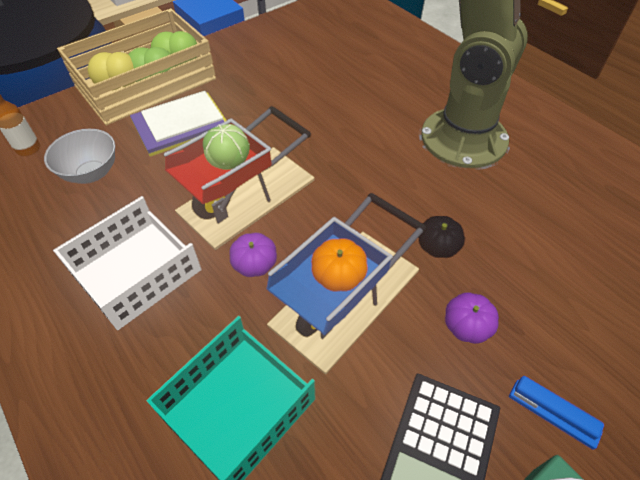

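View pics/top0.png

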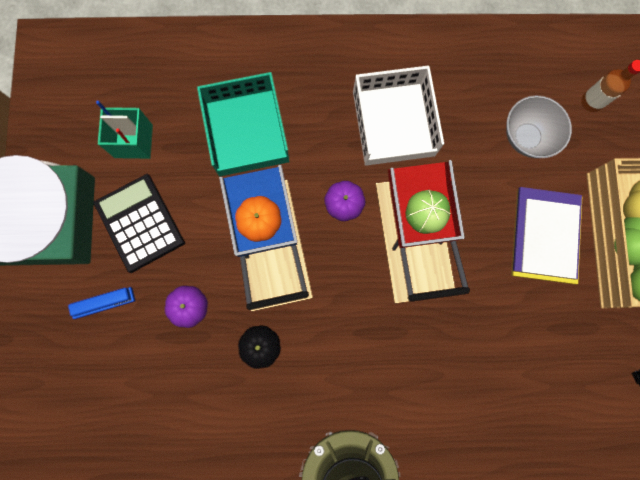

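Orange pumpkin is in the blue tray: scene (340,265), top (258,218). The look-alikes are purple at scene (253,255) and (472,318), black at (441,236), and the cabbage at (227,147) in the red barrow. The target handle is the black bar of the blue barrow: scene (370,197)–(421,231), top (245,305)–(307,297). I'll check it in close crops.

Run:
```python
from h import *
c=load('scene'); cv2.imwrite('pics/s_crop.png',cv2.resize(c['img'][180:360,250:490,::-1],None,fx=3.3,fy=3.3,interpolation=cv2.INTER_CUBIC))
c=load('top'); cv2.imwrite('pics/t_crop.png',cv2.resize(c['img'][160:320,200:340,::-1],None,fx=3.7,fy=3.7,interpolation=cv2.INTER_CUBIC))
```

```text
(no output)
```

View pics/s_crop.png

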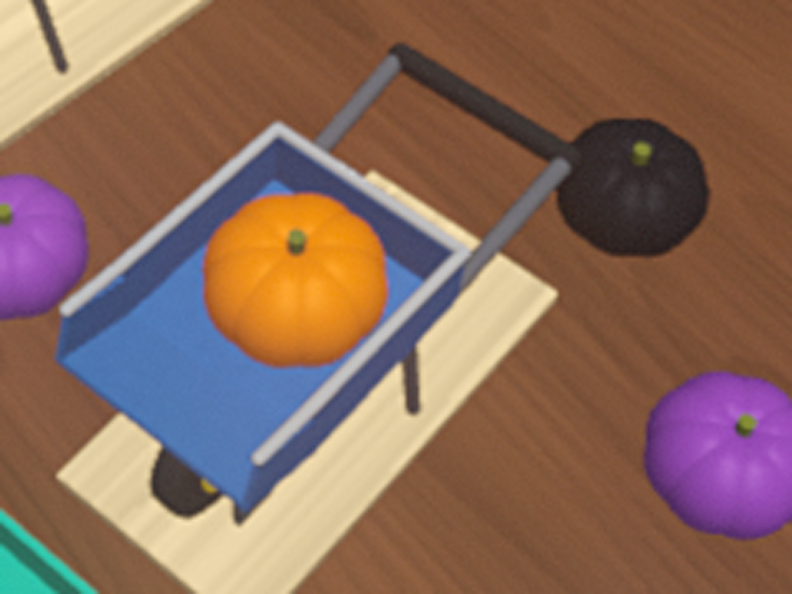

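View pics/t_crop.png

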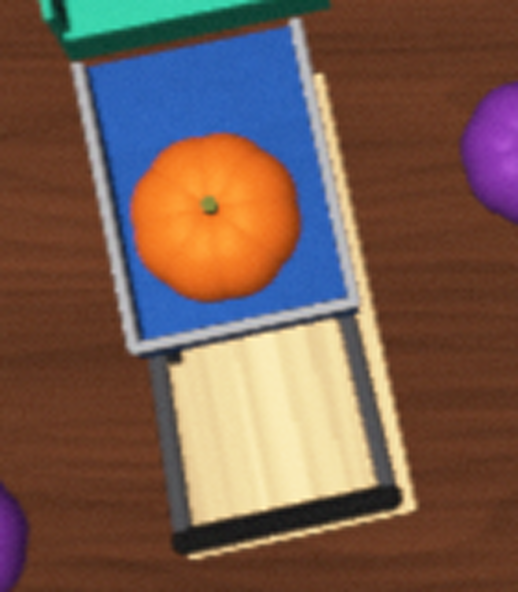

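The crops show the orange pumpkin in the blue tray. Handle ends in the top picture are about (248.6,306.2) and (306.5,294.1), and rear wall corners about (237,254) and (295,241.6). Next I'll convert these to world positions.

Run:
```python
from h import *
from scipy.optimize import brentq
def atz(c,u,v,Z):
    return world(c,u,v,brentq(lambda z:world(c,u,v,z)[2]-Z,0.2,2.5))
t=load('top');s=load('scene')
np.set_printoptions(precision=4,suppress=True)
for n,c,pts,Z in [('handle top',t,[(248.6,306.2),(306.5,294.1),(277.5,300.3)],.14),('handle scene',s,[(371.2,195.2),(422.7,228.5),(397,212)],.14),('rear wall',t,[(237,254),(295.1,241.6)],.17),('front rims',t,[(200+78/3.7,160+66/3.7),(200+296/3.7,160+25/3.7)],.17)]:
    for p in pts: print(n,p,world(c,*p),atz(c,*p,Z))
# black pumpkin
for p in [(259,347),(186,306)]: print('bp',world(t,*p))
# red handle
for p in [(404,293),(467,291)]: print('red',world(t,*p),atz(t,*p,.14))
print('basket near wall',world(t,216,173),world(t,287,161))
```

```text
handle top (248.6, 306.2) [0.3962 0.2144 0.1472] [0.3964 0.2153 0.14  ]
handle top (306.5, 294.1) [0.4195 0.0918 0.1458] [0.4198 0.0919 0.14  ]
handle top (277.5, 300.3) [0.4074 0.1533 0.1475] [0.4078 0.1539 0.14  ]
handle scene (371.2, 195.2) [0.4215 0.0966 0.1476] [0.4165 0.0919 0.14  ]
handle scene (422.7, 228.5) [0.3994 0.2174 0.1451] [0.3958 0.215  0.14  ]
handle scene (397, 212) [0.4112 0.1596 0.1477] [0.406  0.1555 0.14  ]
rear wall (237, 254) [0.5043 0.2358 0.1721] [0.5046 0.2361 0.17  ]
rear wall (295.1, 241.6) [0.5285 0.1139 0.1728] [0.529 0.114 0.17 ]
front rims (221.0810810810811, 177.83783783783784) [0.6681 0.27   0.1781] [0.6705 0.2715 0.17  ]
front rims (280.0, 166.75675675675674) [0.6904 0.1442 0.1792] [0.6934 0.1448 0.17  ]
bp [0.3075 0.2008 0.0686]
bp [0.402  0.3678 0.0612]
red [ 0.4252 -0.1409  0.0122] [ 0.4183 -0.1172  0.14  ]
red [ 0.4197 -0.2519  0.1456] [ 0.42   -0.2536  0.14  ]
basket near wall [0.7335 0.3155 0.0017] [0.76   0.1373 0.0084]
```

```bash
python3 -m pendant '[{"tz":-25,"ty":-30},{"tz":-25,"ty":-30},{"tz":-25,"ty":-30},{"tx":40,"rz":-4},{"tx":40,"rz":-4},{"tx":40,"rz":-4},{"tx":40,"rz":-4},{"tx":40,"rz":-4},{"tx":40,"rz":-4},{"tx":40,"rz":-4},{"tx":40,"rz":-4},{"tx":40,"rz":-4},{"tx":40,"rz":-4},{"tx":40,"rz":-4},{"tx":40,"rz":-4},{"tx":40,"rz":-4},{"tx":40,"rz":-4},{"tx":40,"rz":-4},{"tx":40,"rz":-4}]' 40
cat >> h.py <<'E'
from scipy.spatial.transform import Rotation as Ro
def need(P,yaw):
    o=env.get_obs(); R=Ro.from_euler('xyz',o['tool_rot'],degrees=True)
    T=Ro.from_euler('xyz',[180,0,yaw],degrees=True)
    print('t',o['time_s'],'shift now-frame mm',(R.inv().apply(np.array(P)-o['tool_pos'])*1000).round(1),'turn',np.degrees((R.inv()*T).as_rotvec()).round(2),'shift target-frame',(T.inv().apply(np.array(P)-o['tool_pos'])*1000).round(1),'q',o['qpos'].round(1),'rot',o['tool_rot'].round(2))
E
python3 -c "
from h import *
need([.4075,.154,.23],101)"
```

```text
t 0.1 shift now-frame mm [ 435.2 -628.4    6.6] turn [-9.000e-02 -6.000e-02 -7.752e+01] shift target-frame [707.6 289.1   5.6] q [67.3 18.4 -4.  83.2  1.3 78.5 -3.3] rot [-1.799e+02  1.000e-02  2.348e+01]invalid input at $[0]: expected keys rx, ry, rz, tx, ty, tz, jaw
```

```bash
python3 -m pendant '[{"rx":0,"ry":0,"rz":0,"tx":0,"ty":-30,"tz":-25,"jaw":87},{"rx":0,"ry":0,"rz":0,"tx":0,"ty":-30,"tz":-25,"jaw":87},{"rx":0,"ry":0,"rz":0,"tx":0,"ty":-30,"tz":-25,"jaw":87},{"rx":0,"ry":0,"rz":-4,"tx":40,"ty":0,"tz":0,"jaw":87},{"rx":0,"ry":0,"rz":-4,"tx":40,"ty":0,"tz":0,"jaw":87},{"rx":0,"ry":0,"rz":-4,"tx":40,"ty":0,"tz":0,"jaw":87},{"rx":0,"ry":0,"rz":-4,"tx":40,"ty":0,"tz":0,"jaw":87},{"rx":0,"ry":0,"rz":-4,"tx":40,"ty":0,"tz":0,"jaw":87},{"rx":0,"ry":0,"rz":-4,"tx":40,"ty":0,"tz":0,"jaw":87},{"rx":0,"ry":0,"rz":-4,"tx":40,"ty":0,"tz":0,"jaw":87},{"rx":0,"ry":0,"rz":-4,"tx":40,"ty":0,"tz":0,"jaw":87},{"rx":0,"ry":0,"rz":-4,"tx":40,"ty":0,"tz":0,"jaw":87},{"rx":0,"ry":0,"rz":-4,"tx":40,"ty":0,"tz":0,"jaw":87},{"rx":0,"ry":0,"rz":-4,"tx":40,"ty":0,"tz":0,"jaw":87},{"rx":0,"ry":0,"rz":-4,"tx":40,"ty":0,"tz":0,"jaw":87},{"rx":0,"ry":0,"rz":-4,"tx":40,"ty":0,"tz":0,"jaw":87},{"rx":0,"ry":0,"rz":-4,"tx":40,"ty":0,"tz":0,"jaw":87},{"rx":0,"ry":0,"rz":-4,"tx":40,"ty":0,"tz":0,"jaw":87},{"rx":0,"ry":0,"rz":-4,"tx":40,"ty":0,"tz":0,"jaw":87}]' 40
python3 -c "
from h import *
need([.4075,.154,.23],101)"
```

```text
time_s: 1.68
tool_pos: [0.5847, -0.0238, 0.311]
tool_rot: [-180.0, -0.0, 87.7]
force: [0.6, -0.5, 0.4]
grip_width: 0.087
t 1.6833 shift now-frame mm [ 170.4 -184.2   81.1] turn [-3.000e-02 -1.000e-02 -1.334e+01] shift target-frame [ 208.3 -140.    81. ] q [ 29.9  11.7 -35.3  84.9   6.8  85.5  -7.7] rot [-1.7997e+02 -1.0000e-02  8.7660e+01]
```

```bash
python3 -m pendant '[{"rx":0,"ry":0,"rz":-6.7,"tx":0,"ty":0,"tz":0,"jaw":87},{"rx":0,"ry":0,"rz":-6.6,"tx":0,"ty":0,"tz":0,"jaw":87},{"rx":0,"ry":0,"rz":0,"tx":30,"ty":-20,"tz":11,"jaw":87},{"rx":0,"ry":0,"rz":0,"tx":30,"ty":-20,"tz":11,"jaw":87},{"rx":0,"ry":0,"rz":0,"tx":30,"ty":-20,"tz":11,"jaw":87},{"rx":0,"ry":0,"rz":0,"tx":30,"ty":-20,"tz":11,"jaw":87},{"rx":0,"ry":0,"rz":0,"tx":30,"ty":-20,"tz":11,"jaw":87},{"rx":0,"ry":0,"rz":0,"tx":30,"ty":-20,"tz":11,"jaw":87},{"rx":0,"ry":0,"rz":0,"tx":27,"ty":-20,"tz":11,"jaw":87},{"rx":0,"ry":0,"rz":0,"tx":0,"ty":0,"tz":0,"jaw":87},{"rx":0,"ry":0,"rz":0,"tx":0,"ty":0,"tz":0,"jaw":87}]'
python3 - <<'E'
from h import *
need([.4075,.154,.136],101)
for n in ['wrist','scene']:
    c=grab(n); cv2.imwrite(f'pics/{n}1.png',c['img'][:,:,::-1])
    print(proj(c,[.4078,.1537,.14]))
E
```

```text
time_s: 2.6
tool_pos: [0.4068, 0.1525, 0.234]
tool_rot: [-180.0, 0.1, 101.0]
force: [0.6, -0.7, 0.4]
grip_width: 0.0871
t 2.6 shift now-frame mm [ 1.6  1.  98. ] turn [-0.04  0.12 -0.02] shift target-frame [ 1.3  1.  98. ] q [ 25.8  -9.  -44.8 110.5  -6.4  76.1  -6.1] rot [-1.7996e+02  1.2000e-01  1.0098e+02]
[326.55085586 246.69254126]
[395.70852441 211.87323974]
```

View pics/wrist1.png

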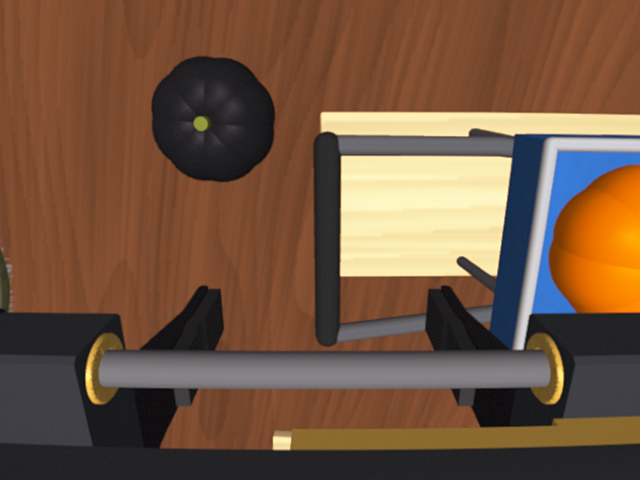

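View pics/scene1.png

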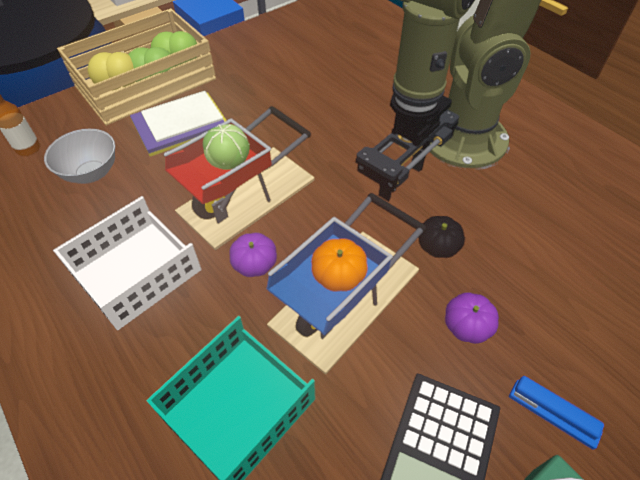

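The wrist view shows the handle at column 327, rows 135–345. That matches my estimate (326.6, 246.7) and lies parallel to the pads. Descend and close.

```bash
python3 -m pendant '[{"rx":0,"ry":0,"rz":0,"tx":0,"ty":1,"tz":20,"jaw":87},{"rx":0,"ry":0,"rz":0,"tx":0,"ty":0,"tz":25,"jaw":87},{"rx":0,"ry":0,"rz":0,"tx":1,"ty":0,"tz":25,"jaw":87},{"rx":0,"ry":0,"rz":0,"tx":0,"ty":0,"tz":18,"jaw":87},{"rx":0,"ry":0,"rz":0,"tx":0,"ty":0,"tz":10,"jaw":87},{"rx":0,"ry":0,"rz":0,"tx":0,"ty":0,"tz":0,"jaw":87},{"rx":0,"ry":0,"rz":0,"tx":0,"ty":0,"tz":0,"jaw":87}]' 25
python3 - <<'E'
from h import *
need([.4075,.154,.136],101)
for n in ['wrist']:
    c=grab(n); cv2.imwrite(f'pics/{n}2.png',c['img'][:,:,::-1])
E
```

```text
time_s: 3.28
tool_pos: [0.4097, 0.1525, 0.1368]
tool_rot: [-180.0, -0.1, 100.7]
force: [-0.6, -0.5, 0.7]
grip_width: 0.0871
t 3.2833 shift now-frame mm [ 1.9 -1.9  0.8] turn [-0.02 -0.06 -0.29] shift target-frame [ 1.9 -1.9  0.8] q [ 25.2  -2.2 -47.5 117.6  -1.9  63.9 -10.7] rot [-1.7998e+02 -6.0000e-02  1.0071e+02]
```

View pics/wrist2.png

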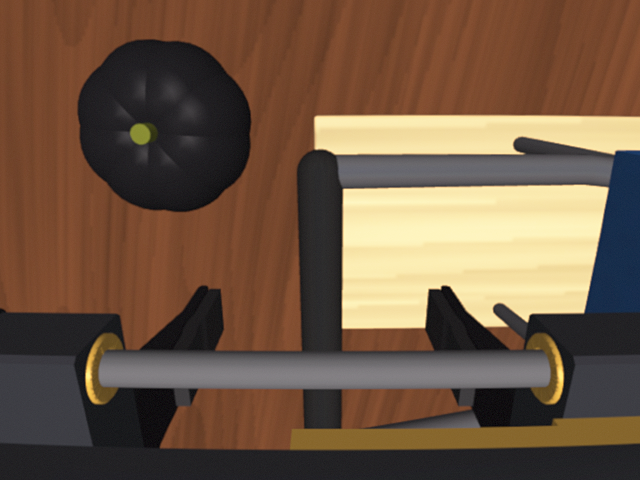

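The bar (column 321) lies between the fingers. Closing now.

```bash
python3 -m pendant '[{"rx":0,"ry":0,"rz":0,"tx":0,"ty":-1,"tz":1,"jaw":50},{"rx":0,"ry":0,"rz":0,"tx":0,"ty":0,"tz":0,"jaw":30},{"rx":0,"ry":0,"rz":0,"tx":0,"ty":0,"tz":0,"jaw":12},{"rx":0,"ry":0,"rz":0,"tx":0,"ty":0,"tz":0,"jaw":10},{"rx":0,"ry":0,"rz":0,"tx":0,"ty":0,"tz":0,"jaw":10},{"rx":0,"ry":0,"rz":0,"tx":0,"ty":0,"tz":0,"jaw":10},{"rx":0,"ry":0,"rz":0,"tx":0,"ty":0,"tz":0,"jaw":10},{"rx":0,"ry":0,"rz":0,"tx":0,"ty":0,"tz":0,"jaw":10}]' 25
python3 - <<'E'
from h import *
need([.4075,.154,.136],101)
h0=np.array([-235,80]);prev=h0
for th in [5,10,15,20,25,30,35,40,45,50,55]:
    t=np.radians(th); p=np.array([h0[0]*np.cos(t)+h0[1]*np.sin(t),-h0[0]*np.sin(t)+h0[1]*np.cos(t)])
    print(th,(p-prev).round(1),(p-h0).round(1)); prev=p
E
```

```text
time_s: 4.0
tool_pos: [0.4081, 0.1526, 0.1356]
tool_rot: [180.0, 0.0, 100.8]
force: [-0.4, 0.5, 0.1]
grip_width: 0.0414
t 4.0 shift now-frame mm [ 1.5 -0.4 -0.4] turn [ 0.01  0.01 -0.21] shift target-frame [ 1.5 -0.4 -0.4] q [ 25.2  -2.4 -47.5 117.9  -1.9  63.7 -10.7] rot [1.7999e+02 1.0000e-02 1.0079e+02]
5 [ 7.9 20.2] [ 7.9 20.2]
10 [ 9.6 19.4] [17.5 39.6]
15 [11.3 18.5] [28.7 58.1]
20 [12.8 17.5] [41.5 75.6]
25 [14.3 16.3] [55.8 91.8]
30 [15.7 15. ] [ 71.5 106.8]
35 [16.9 13.5] [ 88.4 120.3]
40 [18. 12.] [106.4 132.3]
45 [19.  10.4] [125.4 142.7]
50 [19.8  8.7] [145.2 151.4]
55 [20.5  6.9] [165.7 158.4]
```

Fingers are slow, so I need more rows.

```bash
python3 -m pendant '[{"rx":0,"ry":0,"rz":0,"tx":0,"ty":0,"tz":0,"jaw":8},{"rx":0,"ry":0,"rz":0,"tx":0,"ty":0,"tz":0,"jaw":8},{"rx":0,"ry":0,"rz":0,"tx":0,"ty":0,"tz":0,"jaw":8},{"rx":0,"ry":0,"rz":0,"tx":0,"ty":0,"tz":0,"jaw":8},{"rx":0,"ry":0,"rz":0,"tx":0,"ty":0,"tz":0,"jaw":8},{"rx":0,"ry":0,"rz":0,"tx":0,"ty":0,"tz":0,"jaw":8},{"rx":0,"ry":0,"rz":0,"tx":0,"ty":0,"tz":0,"jaw":8},{"rx":0,"ry":0,"rz":0,"tx":0,"ty":0,"tz":0,"jaw":8}]' 25
python3 - <<'E'
from h import *
need([.4075,.154,.136],101); print(env.get_obs()['force'])
E
```

```text
time_s: 4.67
tool_pos: [0.4086, 0.1527, 0.1355]
tool_rot: [179.9, -0.0, 100.8]
force: [3.9, 0.4, -3.8]
grip_width: 0.0148
t 4.6667 shift now-frame mm [ 1.5 -0.8 -0.5] turn [ 0.07 -0.01 -0.22] shift target-frame [ 1.5 -0.8 -0.5] q [ 25.2  -2.4 -47.5 117.9  -1.9  63.7 -10.7] rot [ 1.7993e+02 -1.0000e-02  1.0078e+02]
[ 3.91727175  0.3867813  -3.76415922]
```

```bash
python3 -m pendant '[{"rx":0,"ry":0,"rz":0,"tx":0,"ty":4,"tz":-10,"jaw":8},{"rx":0,"ry":0,"rz":0,"tx":0,"ty":4,"tz":-10,"jaw":8},{"rx":0,"ry":0,"rz":0,"tx":0,"ty":4.8,"tz":-9.7,"jaw":8},{"rx":0,"ry":0,"rz":0,"tx":0,"ty":4.8,"tz":-9.7,"jaw":8},{"rx":0,"ry":0,"rz":0,"tx":0,"ty":5.6,"tz":-9.3,"jaw":8},{"rx":0,"ry":0,"rz":0,"tx":0,"ty":5.6,"tz":-9.3,"jaw":8},{"rx":0,"ry":0,"rz":0,"tx":0,"ty":0,"tz":0,"jaw":8}]' 25
python3 - <<'E'
from h import *
need([.4075,.154,.136],101); print(env.get_obs()['force'])
c=grab('scene'); cv2.imwrite('pics/scene3.png',c['img'][:,:,::-1])
E
```

```text
time_s: 5.25
tool_pos: [0.4366, 0.1582, 0.1952]
tool_rot: [-179.9, -0.0, 100.8]
force: [-3.4, -1.0, 0.0]
grip_width: 0.0152
t 5.25 shift now-frame mm [  1.3 -29.3  59.3] turn [-0.07 -0.   -0.22] shift target-frame [  1.4 -29.4  59.2] q [ 25.4  -1.6 -47.2 110.1  -1.3  71.  -10.6] rot [-179.93   -0.    100.78]
[-3.42643478 -1.038572    0.0204071 ]
```

View pics/scene3.png

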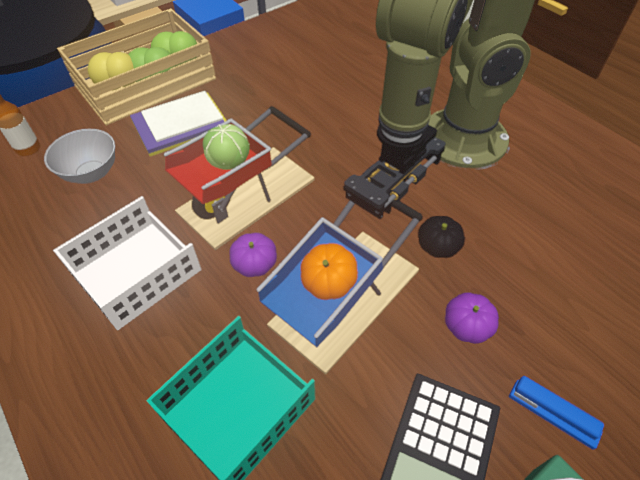

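The barrow is tipped about 15° with the pumpkin still in the tray, at (328,270). I'll continue.

```bash
python3 -m pendant '[{"rx":0,"ry":0,"rz":0,"tx":0,"ty":6.4,"tz":-8.8,"jaw":8},{"rx":0,"ry":0,"rz":0,"tx":0,"ty":6.4,"tz":-8.8,"jaw":8},{"rx":0,"ry":0,"rz":0,"tx":0,"ty":7.2,"tz":-8.1,"jaw":8},{"rx":0,"ry":0,"rz":0,"tx":0,"ty":7.2,"tz":-8.1,"jaw":8},{"rx":0,"ry":0,"rz":0,"tx":0,"ty":7.8,"tz":-7.5,"jaw":8},{"rx":0,"ry":0,"rz":0,"tx":0,"ty":7.8,"tz":-7.5,"jaw":8},{"rx":0,"ry":0,"rz":0,"tx":0,"ty":0,"tz":0,"jaw":8}]' 25
python3 - <<'E'
from h import *
print(env.get_obs()['force'])
c=grab('scene'); cv2.imwrite('pics/scene4.png',c['img'][:,:,::-1])
E
```

```text
time_s: 5.88
tool_pos: [0.4768, 0.1661, 0.244]
tool_rot: [-179.7, 0.0, 100.8]
force: [-11.3, -2.5, 11.5]
grip_width: 0.0152
[-11.25690789  -2.47218711  11.50807162]
```

View pics/scene4.png

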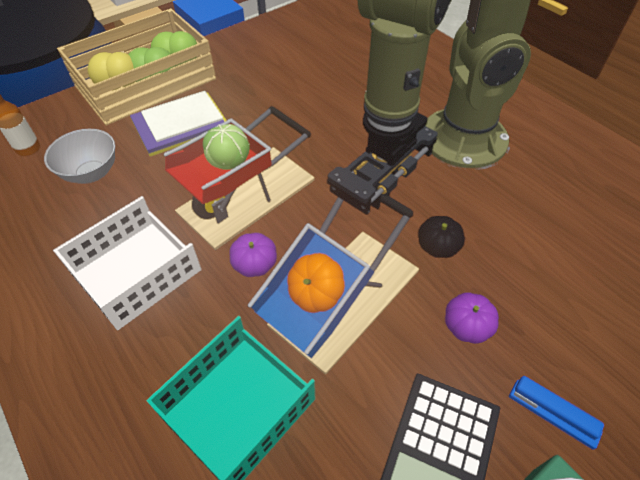

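Tipped about 30°, and the pumpkin, at (317,282), has started to tilt. The side force of about 16 N points along the barrow's radius, so I'll bias the path slightly outward.

```bash
python3 -m pendant '[{"rx":0,"ry":0,"rz":0,"tx":0,"ty":7.6,"tz":-7.3,"jaw":8},{"rx":0,"ry":0,"rz":0,"tx":0,"ty":7.8,"tz":-7.2,"jaw":8},{"rx":0,"ry":0,"rz":0,"tx":0,"ty":8.8,"tz":-6.2,"jaw":8},{"rx":0,"ry":0,"rz":0,"tx":0,"ty":8.8,"tz":-6.2,"jaw":8},{"rx":0,"ry":0,"rz":0,"tx":0,"ty":0,"tz":0,"jaw":8},{"rx":0,"ry":0,"rz":0,"tx":0,"ty":0,"tz":0,"jaw":8},{"rx":0,"ry":0,"rz":0,"tx":0,"ty":0,"tz":0,"jaw":8}]' 25
python3 - <<'E'
from h import *
print(env.get_obs()['force'])
c=grab('scene'); cv2.imwrite('pics/scene5.png',c['img'][:,:,::-1])
E
```

```text
time_s: 6.52
tool_pos: [0.5102, 0.1724, 0.2704]
tool_rot: [-179.9, 0.0, 100.8]
force: [-4.6, -0.4, 6.5]
grip_width: 0.0153
[-4.63495966 -0.35938085  6.50002032]
```

View pics/scene5.png

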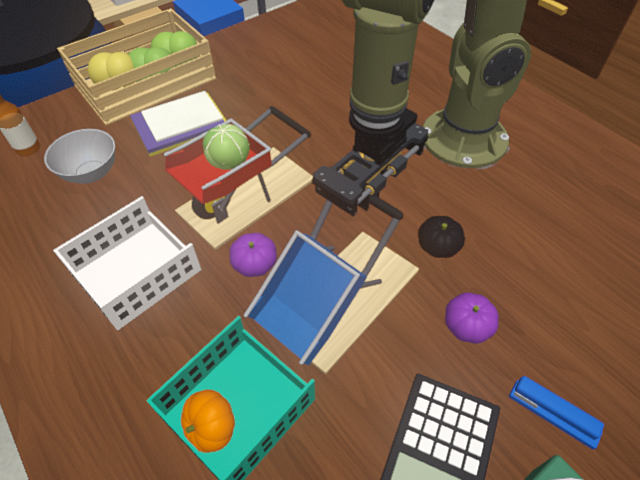

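The pumpkin is in the teal basket at (208,420) and the tray is empty. Lowering by reversing the path.

```bash
python3 -m pendant '[{"rx":0,"ry":0,"rz":0,"tx":0,"ty":-8.8,"tz":6.2,"jaw":8},{"rx":0,"ry":0,"rz":0,"tx":0,"ty":-8.8,"tz":6.2,"jaw":8},{"rx":0,"ry":0,"rz":0,"tx":0,"ty":-7.8,"tz":7.2,"jaw":8},{"rx":0,"ry":0,"rz":0,"tx":0,"ty":-7.6,"tz":7.3,"jaw":8},{"rx":0,"ry":0,"rz":0,"tx":0,"ty":-7.8,"tz":7.5,"jaw":8},{"rx":0,"ry":0,"rz":0,"tx":0,"ty":-7.8,"tz":7.5,"jaw":8},{"rx":0,"ry":0,"rz":0,"tx":0,"ty":-7.2,"tz":8.1,"jaw":8},{"rx":0,"ry":0,"rz":0,"tx":0,"ty":-7.2,"tz":8.1,"jaw":8},{"rx":0,"ry":0,"rz":0,"tx":0,"ty":-6.4,"tz":8.8,"jaw":8},{"rx":0,"ry":0,"rz":0,"tx":0,"ty":-6.4,"tz":8.8,"jaw":8},{"rx":0,"ry":0,"rz":0,"tx":0,"ty":-5.6,"tz":9.3,"jaw":8},{"rx":0,"ry":0,"rz":0,"tx":0,"ty":-5.6,"tz":9.3,"jaw":8},{"rx":0,"ry":0,"rz":0,"tx":0,"ty":0,"tz":0,"jaw":8},{"rx":0,"ry":0,"rz":0,"tx":0,"ty":0,"tz":0,"jaw":8}]' 25
python3 - <<'E'
from h import *
need([.4086,.1527,.1355],100.8)
E
```

```text
time_s: 7.73
tool_pos: [0.4249, 0.1557, 0.1744]
tool_rot: [-179.9, 0.0, 100.8]
force: [-1.9, -0.2, -1.3]
grip_width: 0.0148
t 7.7333 shift now-frame mm [  0.1 -16.6  38.9] turn [-0.06  0.01 -0.02] shift target-frame [  0.1 -16.6  38.9] q [ 25.6  -2.4 -47.4 113.1  -1.9  68.5 -10.3] rot [-1.7994e+02  1.0000e-02  1.0078e+02]
```

Remaining: ty −16.6, tz +38.9. I'll go slowly at the end.

```bash
python3 -m pendant '[{"rx":0,"ry":0,"rz":0,"tx":0,"ty":-3.8,"tz":8,"jaw":8},{"rx":0,"ry":0,"rz":0,"tx":0,"ty":-3.8,"tz":8,"jaw":8},{"rx":0,"ry":0,"rz":0,"tx":0,"ty":-2.6,"tz":6,"jaw":8},{"rx":0,"ry":0,"rz":0,"tx":0,"ty":-2.1,"tz":5,"jaw":8},{"rx":0,"ry":0,"rz":0,"tx":0,"ty":-1.2,"tz":3,"jaw":8},{"rx":0,"ry":0,"rz":0,"tx":0,"ty":-0.8,"tz":2,"jaw":8},{"rx":0,"ry":0,"rz":0,"tx":0,"ty":-0.8,"tz":2,"jaw":8},{"rx":0,"ry":0,"rz":0,"tx":0,"ty":-0.8,"tz":2,"jaw":8},{"rx":0,"ry":0,"rz":0,"tx":0,"ty":-0.4,"tz":1.5,"jaw":8},{"rx":0,"ry":0,"rz":0,"tx":0,"ty":-0.3,"tz":1,"jaw":8},{"rx":0,"ry":0,"rz":0,"tx":0,"ty":0,"tz":0,"jaw":8},{"rx":0,"ry":0,"rz":0,"tx":0,"ty":0,"tz":0,"jaw":8}]' 25
python3 - <<'E'
from h import *
need([.4086,.1527,.1355],100.8)
c=grab('scene'); cv2.imwrite('pics/scene6.png',c['img'][:,:,::-1])
E
```

```text
time_s: 8.73
tool_pos: [0.409, 0.1526, 0.1363]
tool_rot: [-180.0, 0.0, 100.8]
force: [-3.4, -1.8, 0.9]
grip_width: 0.0153
t 8.7333 shift now-frame mm [ 0.1 -0.4  0.8] turn [-0.02  0.01 -0.02] shift target-frame [ 0.1 -0.4  0.8] q [ 25.4  -2.3 -47.8 117.7  -1.9  63.9 -10.8] rot [-1.7998e+02  1.0000e-02  1.0078e+02]
```

View pics/scene6.png

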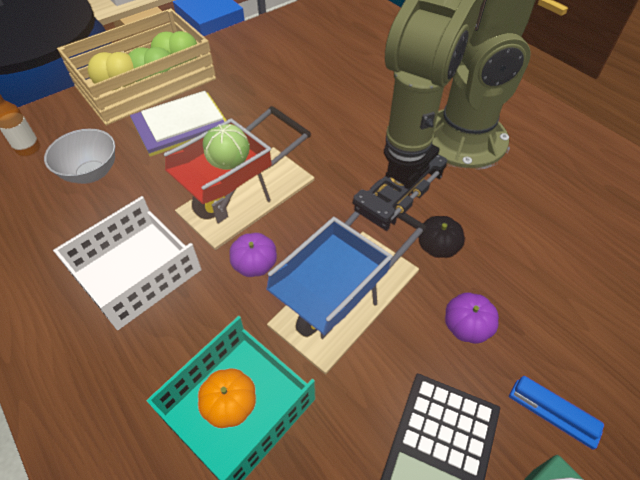

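The barrow looks back in its rest pose and the pumpkin sits upright in the basket at (227,398). I'll press down the last millimetre to confirm the legs are on the stand.

```bash
python3 -m pendant '[{"rx":0,"ry":0,"rz":0,"tx":0,"ty":-0.4,"tz":0.8,"jaw":8},{"rx":0,"ry":0,"rz":0,"tx":0,"ty":0,"tz":0.7,"jaw":8},{"rx":0,"ry":0,"rz":0,"tx":0,"ty":0,"tz":0,"jaw":8},{"rx":0,"ry":0,"rz":0,"tx":0,"ty":0,"tz":0,"jaw":8}]' 25
```

```text
time_s: 9.12
tool_pos: [0.4087, 0.1526, 0.1352]
tool_rot: [-180.0, 0.0, 100.8]
force: [-4.1, -2.4, 4.8]
grip_width: 0.015
```

The upward force shows the legs are on the stand. Opening.

```bash
python3 -m pendant '[{"rx":0,"ry":0,"rz":0,"tx":0,"ty":0,"tz":0,"jaw":20},{"rx":0,"ry":0,"rz":0,"tx":0,"ty":0,"tz":0,"jaw":40},{"rx":0,"ry":0,"rz":0,"tx":0,"ty":0,"tz":0,"jaw":80},{"rx":0,"ry":0,"rz":0,"tx":0,"ty":0,"tz":0,"jaw":80},{"rx":0,"ry":0,"rz":0,"tx":0,"ty":0,"tz":0,"jaw":80},{"rx":0,"ry":0,"rz":0,"tx":0,"ty":0,"tz":0,"jaw":80},{"rx":0,"ry":0,"rz":0,"tx":0,"ty":0,"tz":0,"jaw":80},{"rx":0,"ry":0,"rz":0,"tx":0,"ty":0,"tz":0,"jaw":80},{"rx":0,"ry":0,"rz":0,"tx":0,"ty":0,"tz":0,"jaw":80},{"rx":0,"ry":0,"rz":0,"tx":0,"ty":0,"tz":0,"jaw":80},{"rx":0,"ry":0,"rz":0,"tx":0,"ty":0,"tz":0,"jaw":80},{"rx":0,"ry":0,"rz":0,"tx":0,"ty":0,"tz":0,"jaw":80},{"rx":0,"ry":0,"rz":0,"tx":0,"ty":0,"tz":0,"jaw":80},{"rx":0,"ry":0,"rz":0,"tx":0,"ty":0,"tz":0,"jaw":80}]' 25
```

```text
time_s: 10.28
tool_pos: [0.4087, 0.1527, 0.1349]
tool_rot: [-180.0, 0.0, 100.8]
force: [-0.0, 0.1, 0.1]
grip_width: 0.0796
```

```bash
python3 -m pendant '[{"rx":0,"ry":0,"rz":0,"tx":0,"ty":0,"tz":-12,"jaw":80},{"rx":0,"ry":0,"rz":0,"tx":0,"ty":0,"tz":-20,"jaw":80},{"rx":0,"ry":0,"rz":0,"tx":0,"ty":0,"tz":-25,"jaw":80},{"rx":0,"ry":0,"rz":0,"tx":0,"ty":0,"tz":-25,"jaw":80},{"rx":0,"ry":0,"rz":0,"tx":0,"ty":0,"tz":-25,"jaw":80},{"rx":0,"ry":0,"rz":0,"tx":0,"ty":0,"tz":-20,"jaw":80},{"rx":0,"ry":0,"rz":0,"tx":0,"ty":0,"tz":0,"jaw":80},{"rx":0,"ry":0,"rz":0,"tx":0,"ty":0,"tz":0,"jaw":80},{"rx":0,"ry":0,"rz":0,"tx":0,"ty":0,"tz":0,"jaw":80}]' 25
python3 - <<'E'
from h import *
a=pickle.load(open('/tmp/top.pkl','rb'))
c=grab('top'); s=grab('scene')
cv2.imwrite('pics/fin.png',np.hstack([cv2.resize(s['img'],(400,300)),cv2.resize(c['img'],(400,300))])[:,:,::-1])
for p in [(237,254),(295,241.6),(221,178)]: print(world(a,*p),world(c,*p))
print(world(c,245,120))
print(world(s,418,230), world(s,227,392), env.get_obs()['force'])
E
```

```text
time_s: 11.03
tool_pos: [0.4083, 0.1526, 0.2612]
tool_rot: [-179.9, 0.0, 100.8]
force: [-0.6, -0.0, 0.0]
grip_width: 0.0799
[0.50433651 0.23582247 0.17211052] [0.43938184 0.1655478  0.6396025 ]
[0.52852481 0.11410979 0.1728206 ] [0.52861795 0.11412853 0.1722472 ]
[0.66695115 0.26973862 0.18069777] [0.66698227 0.26975786 0.18059355]
[0.8440142  0.23461989 0.06907326]
[0.40905321 0.21472942 0.14547263] [0.84614504 0.22876711 0.06848558] [0.43285236 0.14229856 0.1262179 ]
```

View pics/fin.png

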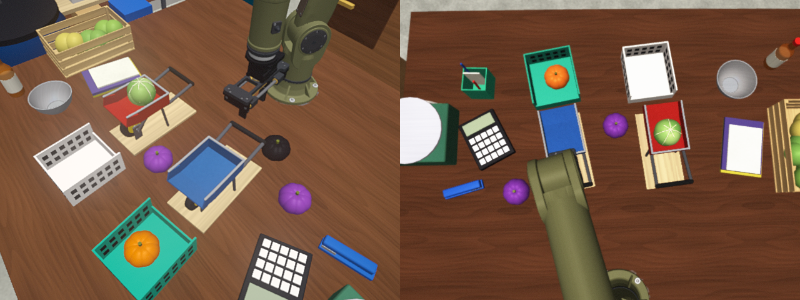

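Final picture: the pumpkin is upright in the teal basket, left half (142,248). The blue barrow is back down, with its tray corner heights the same as at the start. The red barrow looks unmoved and the gripper is clear.

```bash
python3 -c "
from cell import env
print(env.sign_off())"
```

```text
the job is handed in; nothing more can be done
None
```

The pumpkin is in the teal basket and the blue barrow is back on its legs with the gripper open and clear. I handed the job in at about 11 s of the 48 s allowed.

I pinched the blue barrow's handle from above and tipped it to about 40° until the pumpkin rolled out. I then lowered it along the same path until a small upward force (about 5 N) showed the legs were resting, and let go.

**Last checks:**
- **Pumpkin:** it sits upright inside the basket, at about (0.845, 0.23), with the stem area at z 0.069.
- **Blue barrow:** two of the tray rim points I measured are back within 1 mm of where they started. The arm hid the third in the top camera, so that reading is invalid. The scene camera shows the handle bar at its original height.
- **Red barrow and look-alikes:** they look unmoved in the pictures; I did not measure them.
- **Forces:** the wrist readings I took never exceeded about 16 N, and the robot touched nothing at the end.

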